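Show the apprentice the next job: ring tin, then anvil horn

TASK

Show the apprentice the next job without touching anything: with the fingertips two to four centimetres above it, point from above at the middle of the lid of the middle-sized of the three round tins (the jump rings are in it) and stay there for two seconds; then point in the same way at the tip of the round, pointed horn of the small anvil (where the rings are to be shaped), stay there for two seconds and finish still pointing there. Travel well above everything, and do not come down over either of the other two tins or over the square end of the anvil.

Things in the scene. Friction and masses are not known exactly. Their poses are not given: they have to be found in the camera images.
- tin_medium_lid (a point): Centre of the top of the lid of the middle-sized round, closed metal tin: 66 mm in diameter, 26 mm high, standing loose on the bench, z axis up. The three tins are of the same bare metal; which of them stands where changes.
- tin_small_lid (a point): Centre of the top of the lid of the smallest tin: 46 mm in diameter, 24 mm high, loose.
- tin_large_lid (a point): Centre of the top of the lid of the largest tin: 84 mm in diameter, 28 mm high, loose.
- anvil: Small steel anvil screwed to a wooden block (85 x 75 x 30 mm), fixed to the bench; 86 mm high, 159 mm long and at most 32 mm wide above the block. Origin: centre of the block's underside, on the bench. x axis: along the anvil towards the horn tip, z up. The horn ends 87 mm from the origin along +x, the square end 72 mm along -x. Any yaw.
- horn_tip (a point): Top of the anvil's round horn, 7 mm back from its pointed end: 80 mm along the anvil's x axis from its origin, 80 mm above the bench (the metal there lies up to 2 mm lower than this point).
- heel_top (a point): Top face of the anvil at its square end, opposite the horn: 62 mm along the anvil's -x, 86 mm above the bench.
- bur_block: Bystander: round wooden block 62 mm in diameter and 34 mm high with small steel burs standing in it, 80 mm high in all, loose. Origin: centre of the underside.
- oil_bottle: Bystander: small brown glass bottle, closed, 40 mm in diameter, 75 mm high, loose. Origin: centre of the underside.
- hammer: Bystander: small hammer with a wooden handle, 230 mm long, lying on the bench, loose.
- caliper: Bystander: digital caliper 200 mm long, lying flat, 12 mm high, loose.
- graver: Bystander: engraving tool with a dark wooden handle, 102 mm long, 24 mm high, lying among the tins, loose.
- bench_block: Bystander: square steel block 60 x 60 x 22 mm, loose. Origin: centre of the underside.
- ring_cone: Bystander: upright wooden ring cone, 52 mm wide at the foot, 78 mm high, loose. Origin: centre of the underside.
Mind the look-alikes: they are no part of the job. Leave any pink look-alike of the anvil alone.

How it is judged:
By the outcome, as a careful person would: the job done as asked, in the order asked, and still so for the second after the job is handed in, with the robot touching nothing.
It also fails if it takes over 45 s, if anything falls off the work surface, if the arm or the gripper's body presses on something with over 40 N, if the wrist force passes 120 N, or if a joint passes its speed limit or range.

ROBOT

A 7-joint arm with a two-finger parallel gripper is mounted at the origin on the work surface. World frame = base frame: x ahead of the robot, y to its left, z up, the work surface at z = 0. Lengths are in mm, angles in rad, forces in N, time in s.
With the tool pointing down it reaches from about 425 to 1025 mm from the base axis. Payload 9.4 kg.
Tool frame: the origin (TCP) lies midway between the tips of the shut fingers; the grasp point (between the pads) lies 19 mm behind it; z points along the fingers, y is the line along which they close (so a half turn about z gives the same grasp; the last joint's range is limited). The gripper opens to 85 mm and grips with 20 to 120 N. Pads are 22 mm wide; open, the fingers measure 114 mm over their backs; the gripper's body (76 mm by 85 mm) begins 54 mm behind the grasp point. The pads swing forward as they close: fully open they stand 13 mm farther back than shut.
Start: joints at [1.122, 0.599, -0.003, 1.599, 0.002, 0.943, -0.08], TCP at [263.377, -675.468, 201.775] pointing down, gripper open.
Joint ranges: [-2.57, 2.57], [-0.35, 1.97], [-1.29, 1.29], [0.11, 2.56], [-1.05, 4.19], [0.11, 1.86], [-2.63, 2.63]. Speed limits (rad/s): [2.22, 2.22, 3.01, 3.01, 3.14, 3.14, 3.14].

INTERFACE

Orientations are given as a rotation vector (axis times angle).
In Python, from workcell import monitor, capture, calibration, close_job, recognise, trace, pinpoint gives the robot as it stands. The module is installed in compiled form; this text tells all that it offers.
- The arm moves only by the tool jog_arm, never from a script. Its argument "series" is a list that holds one entry, the list of rows, each a list of 6 numbers: the shift along the tool's x, y, z in mm, then the turn, a rotation vector about the tool's x, y, z in degrees. A call has 1 to 5 rows; each row shifts and turns the commanded pose from where the row before left it, along the tool's axes as they then stand; what a row does not reach is not made up. A row lasts 1/12 s, in which the tool goes at most 41.7 mm and 7.16 degrees, less where a joint would pass 70% of its speed; a pose out of reach is approached as far as the arm can. A call with a gripper value outside its range is refused whole. "hand" is the opening in per cent of the stroke, from 0 (shut) to 100 (fully open), set as the call begins (left out, the last holds). The fingers move at their own pace and stop on an object; "grip_force" is the grip in N (left out, the last holds). Time passes only in rows, so rows that do not move let the fingers close. It gives the time, the measured TCP pose, the force, the opening and the grip force at its end, in the units of the state.
- monitor.get_obs(): the state, without advancing time (a new reading comes with each control period).
- capture(name): name is "scene" or "side" or "wrist"; returns the picture (480x640x3 uint8, red, green, blue); there is no depth.
- calibration(name): a dict with "fovy" (degrees; the focal length in pixels is half the picture's height over the tangent of half this angle, whatever the lens; pixels are square), "cx", "cy" (the principal point, pixels), "R" (3x3) and "t" (3): a world point X has camera coordinates R X + t. Camera axes: x right, y down, z forward; pixel columns grow to the right and rows downward; lengths in mm; the calibration is good to about 2 mm. A picture is of the moment at which its call begins: read the wrist's pose just before it. calibration takes no time and is no camera call; for the wrist camera it gives the pose at the moment of the call.
- close_job(): hands the job in; it is judged then, once.
Trained networks look in the newest picture that a camera, given by its name, has taken for a name from the list of things; names that differ only in an ending like _2 or _b are one class to them, and where a whole thing is asked for, a point or a joint stands for the part that bears it (a point fixed in the world has none). Each returns a list of dicts, best first, with "conf" (0 to 1); they miss things now and then, are a little off and sometimes report something else, mostly with a low value. They report only what shows in the picture. A call takes as long as a camera call. They do not tell look-alikes from the thing itself.
- recognise(camera, thing): "location" ([row, column] in pixels, amid what is visible of it).
- trace(camera, thing): "pixels" (480x640 bool, what is visible of it) and "location" ([row, column] in pixels, amid what is visible of it).
- pinpoint(camera, thing): "location" ([row, column] in pixels: a listed point, or the origin of a listed thing).
The state is a dict: "t": time; "joint_pos": joint angles; "qvel": joint speeds; "effort": joint torques, N m; "tool_pos": TCP position; "orientation": TCP orientation; "force": force on the tool from outside, world axes, zero at the start; "ft_torque": the same for the moment, N m; "opening": finger opening in mm; "grip_force": force on a finger pad.
Only numpy, scipy, OpenCV 4.12 (cv2) and the standard library are available. Lean on these libraries where they do the work, as an engineer would, in place of code of your own. Each camera call takes 0.05 s, during which the arm holds its last target. There are 200 camera calls.

## Working session

There is one attempt and no reset: what is moved stays moved. The work goes in short steps, Python scripts to look and compute and a tool call to move; the robot and the scene stay as the last step left them, time stands still between calls to the robot, and variables do not carry over. Pictures are saved under pics/ and viewed, at most 10 in all, crops included, and the job is handed in when it is done.

Besides the shell and the picture viewer there is one more tool, called after "Request:" as a command line: name --argument value ..., lists and objects as JSON in quotes. jog_arm: Moves the arm, as the interface text tells. Its arguments: {"type":"object","properties":{"series":{"type":"array"},"hand":{"type":"number"},"grip_force":{"type":"number"}},"required":["series"]}

```bash
mkdir -p pics; cat > h.py <<'E'
import numpy as np, cv2
from workcell import *
def f(c): return 240/np.tan(np.radians(c["fovy"])/2)
def ray(c,rc):
    d=np.array([(rc[1]-c["cx"])/f(c),(rc[0]-c["cy"])/f(c),1]); R=np.array(c["R"]); 
    return -R.T@np.array(c["t"]), R.T@d
def onz(c,rc,z):
    o,d=ray(c,rc); return o+d*(z-o[2])/d[2]
def proj(c,X):
    p=np.array(c["R"])@X+np.array(c["t"]); return [c["cy"]+f(c)*p[1]/p[2],c["cx"]+f(c)*p[0]/p[2]]
def shot(n,fn):
    c=calibration(n); im=capture(n); cv2.imwrite('pics/'+fn,im[:,:,::-1]); return c,im
E
python3 - <<'E'
from h import *
np.set_printoptions(precision=1,suppress=True)
s=monitor.get_obs(); print(s["t"],s["tool_pos"],s["orientation"],s["opening"])
Z=dict(tin_medium_lid=26,tin_small_lid=24,tin_large_lid=28,horn_tip=80,heel_top=86,anvil=0)
for n in("scene","side"):
    c,_=shot(n,n+'0.png'); print(n, ray(c,(240,320))[0])
    for k,z in Z.items():
        for r in pinpoint(n,k)[:4]: print(k,np.array(r["location"]),round(r["conf"],2),onz(c,r["location"],z))
E
```

```text
0.0 [ 263.2 -675.   200.9] [-3.1 -0.6  0. ] 85.2691369688996
scene [ 932.7 -530.4 1109.5]
tin_medium_lid [264.8 291.2] 0.79 [466.2 -59.3  26. ]
tin_small_lid [308.9 313.7] 0.54 [ 584.2 -121.8   24. ]
tin_large_lid [323.8 249.6] 0.62 [ 489.2 -241.4   28. ]
horn_tip [227.7 340.5] 0.93 [520.8  73.5  80. ]
horn_tip [131.9 324.4] 0.69 [289.  318.1  80. ]
horn_tip [178. 295.] 0.64 [328.8 133.6  80. ]
horn_tip [295.9 261.2] 0.61 [ 486.1 -187.7   80. ]
heel_top [150.1 335.4] 0.93 [359.3 274.5  86. ]
heel_top [189.1 370.6] 0.87 [514.6 216.1  86. ]
heel_top [100.1 350.2] 0.72 [275.3 465.2  86. ]
anvil [224.1 355. ] 0.94 [513.2 153.    0. ]
anvil [132.8 336.9] 0.92 [272.2 403.5   0. ]
side [ 335.7 -713.   970.8]
tin_medium_lid [291.6 298.8] 0.59 [466.1 -59.2  26. ]
tin_small_lid [308.6 367.2] 0.7 [ 590.1 -129.4   24. ]
tin_large_lid [372.7 327. ] 0.84 [ 476.9 -248.4   28. ]
horn_tip [162.7 188.4] 0.98 [287.4 320.1  80. ]
horn_tip [218.2 218.2] 0.97 [332.7 129.1  80. ]
heel_top [171.1 224.1] 0.92 [364.3 266.1  86. ]
heel_top [177.9 293.8] 0.83 [514.6 208.   86. ]
heel_top [122.8 179.1] 0.68 [279.1 466.3  86. ]
anvil [220.9 300.9] 0.82 [517.6 152.7   0. ]
anvil [216.6 230.5] 0.75 [360.9 203.3   0. ]
anvil [164.7 185. ] 0.65 [274.  407.3   0. ]
```

View pics/scene0.png

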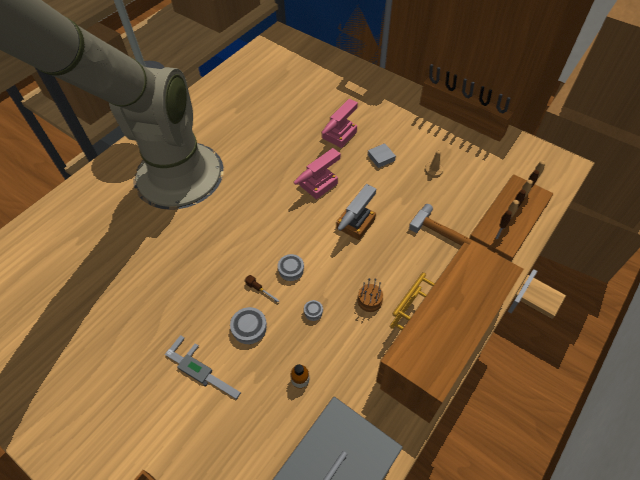

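View pics/side0.png

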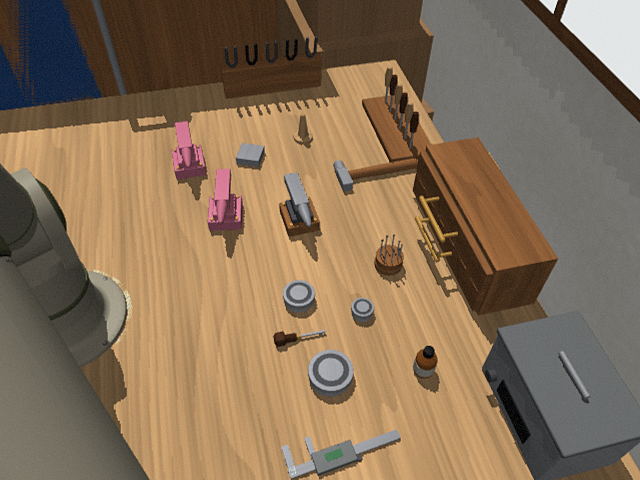

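Scene view: the three tins are at (265,291) medium, (309,313) small and (324,249) large. The steel anvil is at (215,355), with its horn pointing towards the tins and its tip at about (228,340). The pink look-alikes are at (178,318) and (130,340). The side view agrees: tins at (292,299), (309,363) and (372,331), steel horn tip at about (225,308). I choose tin (265,291) and the steel anvil, and will check both in a close crop.

```bash
cat >> h.py <<'E'
from scipy.spatial.transform import Rotation as Ro
def togo(P):
    s=monitor.get_obs(); R=Ro.from_rotvec(s["orientation"]); print("t",s["t"],"tcp",s["tool_pos"],"zax",R.as_matrix()[:,2],"tool shift",R.inv().apply(np.array(P)-s["tool_pos"]))
E
python3 - <<'E'
from h import *
np.set_printoptions(precision=3,suppress=True)
togo([466,-59,200])
a=cv2.imread('pics/scene0.png')[170:345,220:395]; b=cv2.imread('pics/side0.png')[165:415,225:400]
cv2.imwrite('pics/crop.png',np.hstack([cv2.resize(a,(400,400)),cv2.resize(b,(400,571))[:400]]))
c=calibration("scene");d=calibration("side")
for x in(30,33,42):print()
for n,c in(("scene",c),("side",d)):
  for k in("tin_medium_lid","tin_small_lid","tin_large_lid"):
    m=trace(n,k)
    for q in m[:3]:
        r=np.array(q["location"]); X=onz(c,r,20); z=(np.array(c["R"])@X+np.array(c["t"]))[2]
        print(n,k,r,round(q["conf"],2),"width mm",cv2.minAreaRect(np.argwhere(q["pixels"]).astype(np.int32))[1][0]*z/f(c),cv2.minAreaRect(np.argwhere(q["pixels"]).astype(np.int32))[1][1]*z/f(c))
E
```

```text
t 0.7 tcp [ 263.361 -675.462  201.804] zax [-0. -0. -1.] tool shift [ 412.764 -500.713    1.756]



scene tin_medium_lid [266.4 290.6] 0.84 width mm 62.41771025307733 62.41771025307733
scene tin_medium_lid [324.8 249.1] 0.32 width mm 81.37777835918916 83.70285774088028
scene tin_small_lid [311.4 315.5] 0.7 width mm 42.4742654213991 47.193628245999
scene tin_large_lid [325.7 248.5] 0.68 width mm 81.29159680183889 85.93683090480111
side tin_medium_lid [297.1 299. ] 0.88 width mm 67.00838071770777 64.97782372626209
side tin_medium_lid [209.4 298. ] 0.68 width mm 144.16839028022446 78.7110764522722
side tin_small_lid [313.6 361.7] 0.78 width mm 41.737006823234395 45.71195985401862
side tin_small_lid [154.8 249.5] 0.56 width mm 65.62855264543471 54.457732611467264
side tin_large_lid [372.8 328.3] 0.74 width mm 82.75016901848755 86.42795430819812
```

View pics/crop.png

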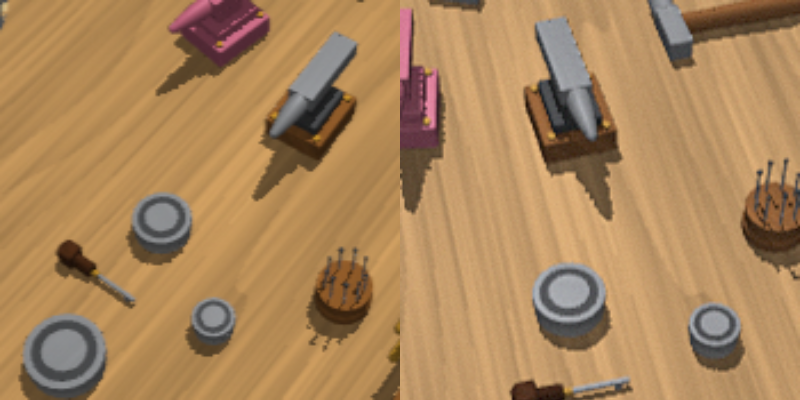

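The crop shows the medium tin (62–67 mm wide) left of the small one (45 mm). The large one (84 mm) is at the lower left. The steel anvil's pointed horn faces the tins, with its tip at crop (275,132) and (592,135).

Request:
jog_arm --series '[[[20.6,-25,0,0,0,0],[20.6,-25,0,0,0,0],[20.6,-25,0,0,0,0],[20.6,-25,0,0,0,0],[20.6,-25,0,0,0,0]]]' --hand 0

```text
t: 1.42
tool_pos: [314.2, -520.2, 201.8]
orientation: [3.087, 0.58, 0.0]
force: [0.4, -0.7, 0.1]
opening: 25.6
grip_force: 0.0
```

Request:
jog_arm --series '[[[20.6,-25,0,0,0,0],[20.6,-25,0,0,0,0],[20.6,-25,0,0,0,0],[20.6,-25,0,0,0,0],[20.6,-25,0,0,0,0]]]'

```text
t: 1.83
tool_pos: [364.8, -366.3, 202.0]
orientation: [3.087, 0.58, 0.001]
force: [-0.1, 0.4, -0.3]
opening: 0.0
grip_force: 0.0
```

Request:
jog_arm --series '[[[20.6,-25,0,0,0,0],[20.6,-25,0,0,0,0],[20.6,-25,0,0,0,0],[20.6,-25,0,0,0,0],[20.6,-25,0,0,0,0]]]'

```text
t: 2.25
tool_pos: [415.4, -212.4, 202.1]
orientation: [3.087, 0.58, 0.001]
force: [0.3, -0.1, -0.2]
opening: 0.1
grip_force: 0.0
```

Request:
jog_arm --series '[[[20.6,-25,0,0,0,0],[20.6,-25,0,0,0,0],[20.6,-25,0,0,0,0],[20.6,-25,0,0,0,0],[0,0,0,0,0,0]]]'

```text
t: 2.67
tool_pos: [457.8, -84.8, 202.2]
orientation: [-3.084, -0.592, -0.004]
force: [1.2, -0.1, 0.4]
opening: 0.3
grip_force: 0.0
```

```bash
python3 - <<'E'
from h import *
np.set_printoptions(precision=3,suppress=True)
c,_=shot("wrist","w1.png"); print(ray(c,(240,320))[0], monitor.get_obs()["opening"])
for k,z in dict(tin_medium_lid=26,tin_small_lid=24,tin_large_lid=28,horn_tip=80,heel_top=86).items():
    for r in pinpoint("wrist",k)[:3]: print(k,np.array(r["location"]),round(r["conf"],2),onz(c,r["location"],z))
togo([466,-59,200]); s=monitor.get_obs(); print(s["force"],s["joint_pos"])
E
```

```text
[527.016 -58.338 374.417] 0.018141967756749176
tin_medium_lid [190.  297.3] 0.89 [468.073 -59.023  26.   ]
tin_small_lid [104.1 393.7] 0.67 [ 582.76  -117.317   24.   ]
tin_large_lid [236.4 459.2] 0.95 [ 486.383 -241.408   28.   ]
horn_tip [252.   60.3] 0.93 [339.416 127.996  80.   ]
horn_tip [ 81.2 161.5] 0.58 [519.496  75.708  80.   ]
horn_tip [281.4 550.2] 0.27 [ 484.881 -317.616   80.   ]
t 2.9667 tcp [455.066 -91.981 201.757] zax [-0. -0. -1.] tool shift [ 22.115 -26.802   1.741]
[ 0.463 -0.592  0.416] [ 0.16   0.292 -0.105  2.173  0.049  0.679 -1.18 ]
```

View pics/w1.png

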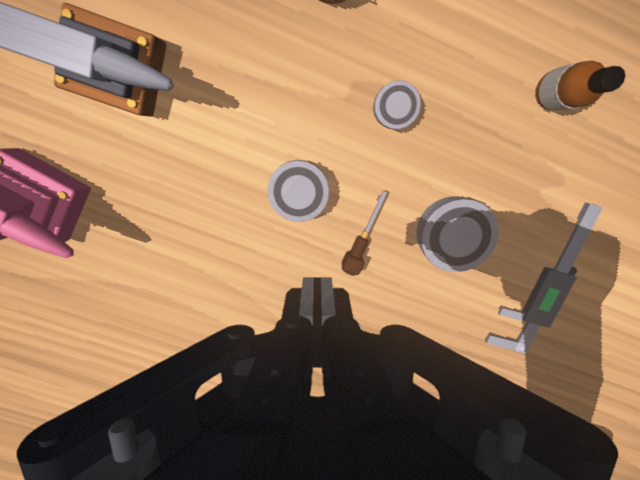

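The wrist picture shows the medium tin at (190,298), the small one at (104,397), the large one at (234,458) and the steel horn tip at about (85,170). The medium lid is at about (467.5,-59). I'll move over it, then down to 30 mm above the lid.

Request:
jog_arm --series '[[[11.8,-13.1,0,0,0,0],[11.7,-13.2,0,0,0,0],[0,0,0,0,0,0],[0,0,20,0,0,0],[0,0,30,0,0,0]]]'

```text
t: 3.38
tool_pos: [469.5, -58.9, 153.2]
orientation: [3.086, 0.578, 0.008]
force: [1.2, -0.7, -0.2]
opening: 0.2
grip_force: 0.0
```

Request:
jog_arm --series '[[[0,0,25,0,0,0],[0,0,20,0,0,0],[0,0,15,0,0,0],[0,0,0,0,0,0],[0,0,0,0,0,0]]]'

```text
t: 3.8
tool_pos: [467.1, -58.7, 91.4]
orientation: [-3.088, -0.579, 0.003]
force: [0.0, 0.5, -0.3]
opening: -0.2
grip_force: 0.0
```

```bash
python3 - <<'E'
from h import *
np.set_printoptions(precision=3,suppress=True)
c,_=shot("wrist","w2.png"); shot("side","s2.png")
for k,z in dict(tin_medium_lid=26,horn_tip=80,heel_top=86).items():
    for r in pinpoint("wrist",k)[:2]: print(k,np.array(r["location"]),round(r["conf"],2),onz(c,r["location"],z))
togo([467.5,-59,56]); print(proj(c,np.array([467.5,-59,26])))
E
```

```text
tin_medium_lid [238.9 315.6] 0.93 [466.439 -58.697  26.   ]
horn_tip [ 88.8 108.1] 0.64 [519.186  75.188  80.   ]
t 4.05 tcp [468.36  -57.958  92.784] zax [ 0.002 -0.    -1.   ] tool shift [-1.242  0.63  36.783]
[np.float64(237.78449317402976), np.float64(316.4858127440441)]
```

View pics/w2.png

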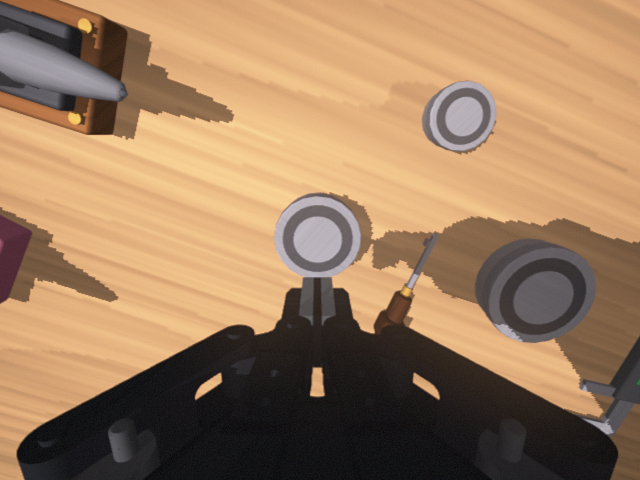

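The medium tin's lid is centred at about (238,317), right under the fingers' line. The steel horn ends at (92,125). Now the last 36 mm down, then hold.

Request:
jog_arm --series '[[[-1.3,0.3,14,0,0,0],[0,0,13,0,0,0],[0,0,9,0,0,0],[0,0,0,0,0,0],[0,0,0,0,0,0]]]'

```text
t: 4.47
tool_pos: [466.6, -58.4, 55.8]
orientation: [-3.087, -0.581, 0.001]
force: [-0.6, -1.2, -0.2]
opening: -0.0
grip_force: 0.0
```

```bash
python3 - <<'E'
from h import *
np.set_printoptions(precision=2,suppress=True)
shot("side","s3.png"); shot("scene","c3.png"); togo([467,-59,56])
a=cv2.imread('pics/side0.png')[240:340,250:350];b=cv2.imread('pics/s3.png')[240:340,250:350]
d=cv2.imread('pics/c3.png')[210:310,240:340]
cv2.imwrite('pics/crop3.png',np.hstack([cv2.resize(b,(400,400)),cv2.resize(d,(400,400))]))
E
```

```text
t 4.5667 tcp [467.   -58.44  56.29] zax [ 0. -0. -1.] tool shift [-0.2   0.53  0.29]
```

View pics/crop3.png

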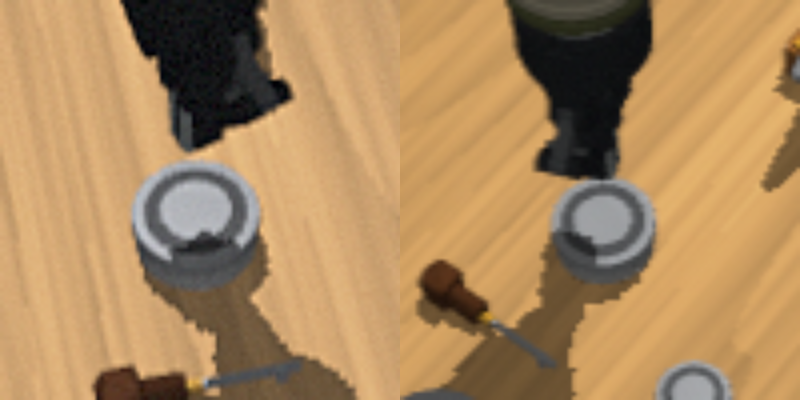

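Both views show the fingertips about 3 cm above the medium lid, clear of it. Holding for 2.5 s, then up.

Request:
jog_arm --series '[[[0,0,0,0,0,0],[0,0,0,0,0,0],[0,0,0,0,0,0],[0,0,0,0,0,0],[0,0,0,0,0,0]]]'

```text
t: 4.98
tool_pos: [466.8, -58.4, 55.9]
orientation: [3.087, 0.581, 0.0]
force: [-0.4, 0.0, -0.8]
opening: 0.1
grip_force: 0.0
```

Request:
jog_arm --series '[[[0,0,0,0,0,0],[0,0,0,0,0,0],[0,0,0,0,0,0],[0,0,0,0,0,0],[0,0,0,0,0,0]]]'

```text
t: 5.4
tool_pos: [466.7, -58.4, 55.7]
orientation: [-3.087, -0.581, 0.0]
force: [0.0, -0.9, -0.2]
opening: -0.1
grip_force: 0.0
```

Request:
jog_arm --series '[[[0,0,0,0,0,0],[0,0,0,0,0,0],[0,0,0,0,0,0],[0,0,0,0,0,0],[0,0,0,0,0,0]]]'

```text
t: 5.82
tool_pos: [466.7, -58.5, 55.7]
orientation: [3.087, 0.581, -0.0]
force: [-0.1, 0.1, -0.5]
opening: -0.1
grip_force: 0.0
```

Request:
jog_arm --series '[[[0,0,0,0,0,0],[0,0,0,0,0,0],[0,0,0,0,0,0],[0,0,0,0,0,0],[0,0,0,0,0,0]]]'

```text
t: 6.23
tool_pos: [466.7, -58.4, 55.8]
orientation: [3.087, 0.581, -0.0]
force: [-0.3, 0.1, -0.0]
opening: -0.1
grip_force: 0.0
```

Request:
jog_arm --series '[[[0,0,0,0,0,0],[0,0,0,0,0,0],[0,0,0,0,0,0],[0,0,0,0,0,0],[0,0,0,0,0,0]]]'

```text
t: 6.65
tool_pos: [466.7, -58.4, 55.8]
orientation: [-3.087, -0.581, 0.0]
force: [0.3, -0.3, -0.1]
opening: -0.2
grip_force: 0.0
```

Request:
jog_arm --series '[[[0,0,0,0,0,0],[0,0,0,0,0,0],[0,0,0,0,0,0],[0,0,0,0,0,0],[0,0,0,0,0,0]]]'

```text
t: 7.07
tool_pos: [466.7, -58.5, 55.8]
orientation: [3.087, 0.581, -0.0]
force: [0.3, 0.3, -0.3]
opening: -0.2
grip_force: 0.0
```

Request:
jog_arm --series '[[[0,0,-20,0,0,0],[0,0,-35,0,0,0],[0,0,-35,0,0,0],[0,0,-35,0,0,0],[0,0,-25,0,0,0]]]'

```text
t: 7.48
tool_pos: [467.0, -58.4, 208.6]
orientation: [3.087, 0.58, 0.003]
force: [1.0, 0.1, 0.1]
opening: 0.1
grip_force: 0.0
```

```bash
python3 - <<'E'
from h import *
np.set_printoptions(precision=2,suppress=True)
togo([520,75,206])
E
```

```text
t 7.4833 tcp [466.98 -58.45 208.59] zax [ 0.  0. -1.] tool shift [  97.86 -105.08    2.7 ]
```

Request:
jog_arm --series '[[[19.6,-21,0,0,0,0],[19.6,-21,0,0,0,0],[19.6,-21,0,0,0,0],[19.6,-21,0,0,0,0],[19.6,-21,0,0,0,0]]]'

```text
t: 7.9
tool_pos: [520.1, 76.2, 205.9]
orientation: [3.087, 0.58, 0.0]
force: [-0.1, 0.1, -0.2]
opening: -0.1
grip_force: 0.0
```

Request:
jog_arm --series '[[[0,0,0,0,0,0],[0,0,0,0,0,0],[0,0,12,0,0,0],[0,0,13,0,0,0],[0,0,0,0,0,0]]]'

```text
t: 8.32
tool_pos: [518.2, 73.3, 179.0]
orientation: [3.087, 0.579, -0.006]
force: [-0.8, 0.0, 0.5]
opening: -0.2
grip_force: 0.0
```

```bash
python3 - <<'E'
from h import *
np.set_printoptions(precision=2,suppress=True)
c,_=shot("wrist","w4.png")
for k,z in dict(horn_tip=80,heel_top=86).items():
    for r in pinpoint("wrist",k)[:2]: print(k,np.array(r["location"]),round(r["conf"],2),onz(c,r["location"],z))
togo([520,75,110]); print(proj(c,np.array([520,75,80])))
E
```

```text
horn_tip [224.3 316.8] 0.65 [519.75  73.17  80.  ]
horn_tip [339.7 567.6] 0.51 [ 500.31 -188.82   80.  ]
heel_top [172.5 143.4] 0.73 [511.14 217.01  86.  ]
heel_top [307.7  50.8] 0.63 [362.71 267.91  86.  ]
t 8.4667 tcp [519.69  74.13 181.09] zax [-0. -0. -1.] tool shift [ 0.63 -0.71 71.09]
[np.float64(223.28426677017927), np.float64(314.89330989039826)]
```

View pics/w4.png

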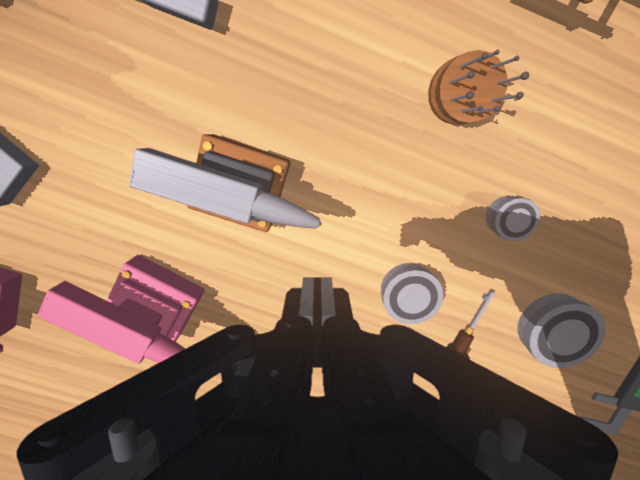

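The wrist view shows the steel anvil's horn ending at (224,321), with the target 7 mm back at about (223,315). The TCP is above it, so I go down 71 mm and hold.

Request:
jog_arm --series '[[[0.3,-0.3,18,0,0,0],[0,0,20,0,0,0],[0,0,16,0,0,0],[0,0,11,0,0,0],[0,0,6,0,0,0]]]'

```text
t: 8.88
tool_pos: [519.8, 74.9, 109.2]
orientation: [3.087, 0.58, -0.001]
force: [-1.0, 0.3, -0.5]
opening: -0.1
grip_force: 0.0
```

Request:
jog_arm --series '[[[0,0,0,0,0,0],[0,0,0,0,0,0],[0,0,0,0,0,0],[0,0,0,0,0,0],[0,0,0,0,0,0]]]'

```text
t: 9.3
tool_pos: [520.4, 75.4, 110.5]
orientation: [3.087, 0.581, 0.002]
force: [-1.1, -0.4, -1.1]
opening: -0.0
grip_force: 0.0
```

```bash
python3 - <<'E'
from h import *
np.set_printoptions(precision=2,suppress=True)
c,w=shot("wrist","w5.png"); shot("side","s5.png"); 
for r in pinpoint("wrist","horn_tip")[:2]: print(np.array(r["location"]),round(r["conf"],2),onz(c,r["location"],80))
for X in([520,74.5,80],[520,74.5,110]): print(proj(c,np.array(X)))
togo([520,74.5,110])
b=cv2.imread('pics/s5.png')[140:260,240:360]; a=cv2.imread('pics/w5.png')[150:350,220:420]
cv2.imwrite('pics/crop5.png',np.hstack([cv2.resize(a,(400,400)),cv2.resize(b,(400,400))]))
E
```

```text
[np.float64(255.40875859080174), np.float64(316.7218159903591)]
[np.float64(273.92382341316556), np.float64(316.6883351109917)]
t 9.45 tcp [520.17  75.41 110.11] zax [ 0.  0. -1.] tool shift [-0.48  0.78  0.11]
```

View pics/crop5.png

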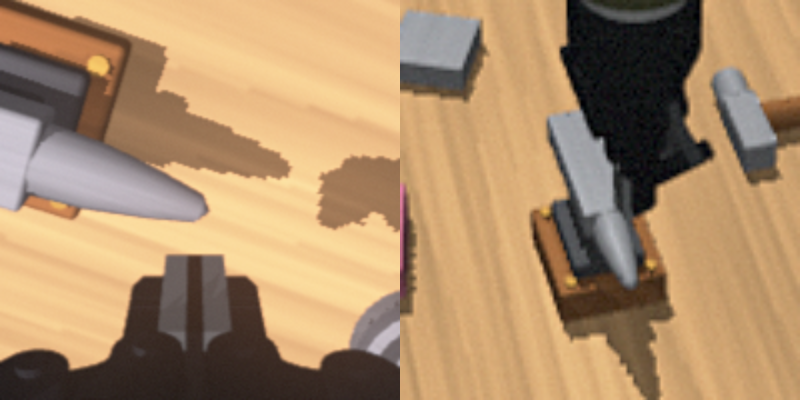

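```bash
python3 - <<'E'
from h import *
c=calibration("side")
for X in([520.2,75.4,110],[520,74.5,80],[521,67.5,78]):
    p=np.array(proj(c,np.array(X))); print(p, "crop xy",400+(p[1]-240)/.3,(p[0]-140)/.3)
E
```

```text
[211.82306641 309.58445669] crop xy 631.9481889636205 239.4102213503418
[221.8288616  309.59408237] crop xy 631.9802745738909 272.76287199764283
[224.76602093 310.80772116] crop xy 636.0257372067194 282.55340309515475
```

Request:
jog_arm --series '[[[0,0,0,0,0,0],[0,0,0,0,0,0],[0,0,0,0,0,0],[0,0,0,0,0,0],[0,0,0,0,0,0]]]'

```text
t: 9.87
tool_pos: [520.0, 75.4, 109.7]
orientation: [3.087, 0.581, -0.0]
force: [0.2, -0.4, 0.6]
opening: 0.3
grip_force: 0.0
```

```bash
python3 - <<'E'
from h import *
c=calibration("scene");
shot("scene","c6.png")
for X in([520.2,75.4,110],[520,74.5,80]):
    p=np.array(proj(c,np.array(X))); print(p, "crop xy",400+(p[1]-310)*400/60,(p[0]-180)*400/60)
b=cv2.imread('pics/s5.png')[180:240,280:340]; a=cv2.imread('pics/c6.png')[180:240,310:370]
print("side TCP in crop",(309.6-280)*400/60,(211.8-180)*400/60)
cv2.imwrite('pics/crop6.png',np.hstack([cv2.resize(b,(400,400)),cv2.resize(a,(400,400))]))
E
```

```text
[219.93414284 340.97737429] crop xy 606.51582858238 266.22761896326244
[227.28604308 340.49143398] crop xy 603.2762265204728 315.240287185679
side TCP in crop 197.33333333333348 212.00000000000006
```

View pics/crop6.png

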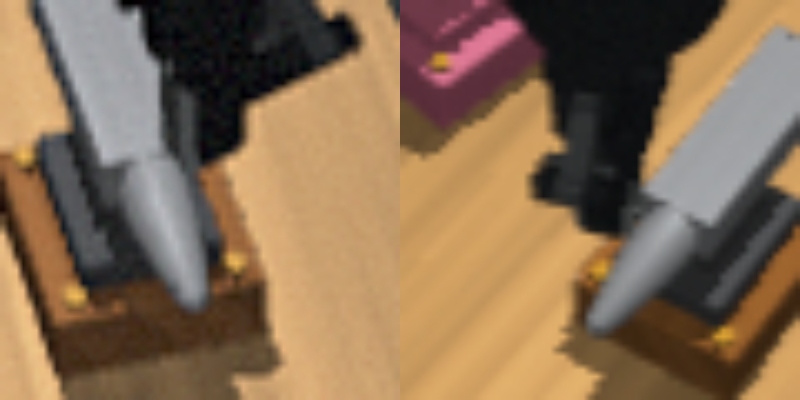

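```bash
python3 - <<'E'
from h import *
from scipy import ndimage
for n,a,b,X in(("side",'s3','s5',None),("scene",'c3','c6',None)):
    c=calibration(n); base=cv2.imread(f'pics/{n}0.png').astype(int)
    for fn,X in((a,[467,-58.4,56]),(b,[520.1,75.4,110])):
        d=(abs(cv2.imread(f'pics/{fn}.png').astype(int)-base).max(2)>40)
        p=np.array(proj(c,np.array(X,float))); r0,c0=p.astype(int)
        im=cv2.imread(f'pics/{fn}.png').max(2)
        print(n,fn,"TCP px",p.round(1))
        for r in range(r0-16,r0+8,1): print(r,''.join('#' if d[r,k]and im[r,k]<75 else '+' if d[r,k] else '.' for k in range(c0-20,c0+21)))
E
```

```text
side s3 TCP px [282.5 298.9]
266 ..............+##########################
267 ..............+########################++
268 ..............+##+####################+..
269 ..............+##+++################+....
270 ...............##+++##############+......
271 ...............##++##########++++........
272 ...............##+#+########+............
273 ...............+##++#######+.............
274 ................#++########+.............
275 ................++#+#####+...............
276 .................+#####+.................
277 ..................+++++..................
278 ...................+.....................
279 .........................................
280 .........................................
281 .........................................
282 .........................................
283 .........................................
284 .........................................
285 .........................................
286 .........................................
287 .........................................
288 .........................................
289 .........
[... 2733 characters left out ...]
..........
212 ................+#########...............
213 ................+########................
214 .................+#######................
215 .....................+#+.................
216 .........................................
217 .........................................
218 .........................................
219 .........................................
220 .........................................
221 .........................................
222 .........................................
223 .........................................
224 .........................................
225 .........................................
226 .........................................
```

```bash
python3 - <<'E'
from h import *
np.set_printoptions(precision=1,suppress=True)
def tri(L):
    A=[];b=[]
    for n,rc in L:
        c=calibration(n) if isinstance(n,str) else n; o,d=ray(c,rc); d/=np.linalg.norm(d); P=np.eye(3)-np.outer(d,d); A.append(P);b.append(P@o)
    A=np.vstack(A);b=np.hstack(b);X=np.linalg.lstsq(A,b,rcond=None)[0]; return X,np.linalg.norm(A@X-b)
print(tri([("side",(277.5,298.8)),("scene",(254.5,289.5))]),"cmd 467 -58.4 56")
print(tri([("side",(204.5,310)),("scene",(215,341))]),"cmd 520 75.4 110")
print(tri([("wrist",(277.5,317)),("side",(204.5,310)),("scene",(215,341))]))
# lid centre & horn tip by triangulation, independent of assumed heights
c=calibration("side")
print("lid",tri([("side",(291.6,298.8)),("scene",(264.8,291.2))]))
im=cv2.imread('pics/w5.png').max(2); w=calibration("wrist")
print("wrist column",im[262:290,305:330:6].T)
# tip corners by model: 22 mm wide along tool x
R=Ro.from_rotvec(monitor.get_obs()["orientation"]).as_matrix(); T=monitor.get_obs()["tool_pos"]
for h in(0,-10):
  for dx in(-11,11): print(h,dx,"w",np.array(proj(w,T+R@[dx,0,h])),"side",np.array(proj(c,T+R@[dx,0,h])),"scene",np.array(proj(calibration("scene"),T+R@[dx,0,h])))
E
```

```text
(array([466.4, -61. ,  76.3]), np.float64(0.02814529026000376)) cmd 467 -58.4 56
(array([520.9,  73.9, 132.8]), np.float64(0.5251524599920768)) cmd 520 75.4 110
(array([522.2,  76.6, 128.7]), np.float64(4.489251010144835))
lid (array([466.1, -59.2,  25.9]), np.float64(0.08011969384039068))
wrist column [[251 249 249 250 250 251 251 251 250 251 250 247 243 242 242 165 113 108
  106 107 109 105 109 107 105 106 105 107]
 [251 250 250 249 250 250 251 251 251 251 251 251 250 250 246 171 113 107
  108 109 110 109 108 111 108 108 109 106]
 [249 250 250 250 250 250 249 249 250 250 251 250 250 252 255 166  82  70
   73  74  72  74  75  75  74  72  71  72]
 [247 247 249 249 250 250 250 250 249 250 250 251 251 252 254 186 117 110
  110 109 109 109 111 109 109 108 108 109]
 [245 246 246 247 249 250 250 250 250 250 249 249 250 252 255 185 119 107
  111 108 109 108 108 110 108 102 109 106]]
0 -11 w [290.8 315.5] side [214.1 305.1] scene [219.  336.5]
0 11 w [254.7 315.5] side [209.8 313.8] scene [220.9 345.3]
-10 -11 w [299.2 315.4] side [210.8 305.1] scene [216.6 336.6]
-10 11 w [261.3 315.4] side [206.5 313.9] scene [218.5 345.4]
```

```bash
python3 - <<'E'
from h import *
import itertools
R=Ro.from_rotvec(monitor.get_obs()["orientation"]).as_matrix()
w=calibration("wrist"); T5=monitor.get_obs()["tool_pos"]
Rw=np.array(w["R"]); print("f",f(w),"cam in tool",R.T@(-Rw.T@np.array(w["t"])-T5),"cam axis in tool",R.T@Rw[2])
# lid scale in w2
im=cv2.imread('pics/w2.png'); P=np.array([467,-59,26.]);dz=[]
Tc=np.array([468,-58.2,92]); o=Tc+(-Rw.T@np.array(w["t"])-T5)
pz=Rw@(P-o); print("expected lid px diameter",f(w)*66/pz[2])
row=im[238,260:380].max(1); print(row)
M=[]
for n,fn,X in(("side",'s3',[467,-58.4,56]),("scene",'c3',[467,-58.4,56]),("scene",'c6',[520.1,75.4,110])):
    d=abs(cv2.imread(f'pics/{fn}.png').astype(int)-cv2.imread(f'pics/{n}0.png').astype(int)).max(2)>40
    M.append((calibration(n),d,np.array(X)))
res=[]
for h,a,b in itertools.product(range(-34,5,2),(6,8,11),(4,7,10,14)):
    e=[]
    for c,d,X in M:
        q=np.array([proj(c,X+R@[sx*a,sy*b,h+k]) for sx in(-1,1) for sy in(-1,1) for k in(0,-12)])
        m=np.zeros((480,640),np.uint8); cv2.fillConvexPoly(m,cv2.convexHull(np.round(q[:,::-1]).astype(np.int32)),1)
        for k in np.where(m.any(0))[0]:
            bot=np.where(m[:,k])[0].max(); r0=int(proj(c,X)[0]); col=np.where(d[r0-25:r0+4,k])[0]
            e.append(bot-(r0-25+col.max()) if len(col) else 10)
    res.append((np.mean(np.abs(e)),h,a,b))
for r in sorted(res)[:8]: print(r)
E
```

```text
f 331.18888577143025 cam in tool [  74.55911053    0.8237969  -172.06454354] cam axis in tool [-2.86332746e-01 -3.30405482e-04  9.58130184e-01]
expected lid px diameter 87.50628106446726
[229 230 229 229 227 226 227 226 226 225 226 225 225 224 204 189 188 189
 186 188 187 184 161 122 107 108 109 107 107 109 107 106 110 151 187 194
 194 192 194 191 190 187 188 189 189 186 184 185 186 189 187 187 187 186
 186 189 192 189 186 189 186 185 186 189 189 186 188 190 190 189 188 186
 187 186 187 188 188 187 189 190 189 164 125 106 107 104 109 107 108 106
 106 106 134 172 187 187 185 184 184 177 147 132 132 135 134 134 135 137
 136 138 162 220 238 239 241 242 218 186 230 211]
(np.float64(0.3), -30, 8, 7)
(np.float64(0.45454545454545453), -26, 6, 4)
(np.float64(0.5), -24, 6, 4)
(np.float64(0.5714285714285714), -28, 8, 4)
(np.float64(0.6), -28, 8, 7)
(np.float64(0.6428571428571429), -26, 8, 4)
(np.float64(0.6666666666666666), -32, 8, 7)
(np.float64(0.6818181818181818), -28, 6, 4)
```

The visible fingertips look about 20–28 mm higher than the reported TCP in all three cameras. I'll go well up and tilt the tool to see where its frame really sits.

Request:
jog_arm --series '[[[0,0,-25,0,0,0],[0,0,-35,0,0,0],[0,0,-35,0,0,0],[0,0,-25,0,0,0],[0,0,0,0,0,0]]]'

```text
t: 10.33
tool_pos: [522.4, 75.9, 234.7]
orientation: [-3.087, -0.58, -0.012]
force: [0.6, 0.0, -0.1]
opening: 0.1
grip_force: 0.0
```

```bash
cat > m.py <<'E'
from h import *
import sys
np.set_printoptions(precision=1,suppress=True)
w=calibration("wrist"); s=monitor.get_obs(); R=Ro.from_rotvec(s["orientation"]).as_matrix(); Rw=np.array(w["R"])
print(s["t"],s["tool_pos"],s["opening"],"cam in tool",R.T@(-Rw.T@np.array(w["t"])-s["tool_pos"]))
for n in("side","scene"):
    c,im=shot(n,f'{n}_{sys.argv[1]}.png'); base=cv2.imread(f'pics/{n}0.png')[:,:,::-1].astype(int)
    d=(abs(im.astype(int)-base).max(2)>40)
    for h in(0,-13,-25): print(h,proj(c,s["tool_pos"]+R@[0,0,h]))
    r0,c0=np.array(proj(c,s["tool_pos"])).astype(int); 
    for r in range(r0-26,r0+5): print(r,''.join('#' if d[r,k]and im[r,k].max()<75 else '+' if d[r,k] else '.' for k in range(c0-25,c0+26)))
E
python3 m.py a
```

```text
10.3333 [522.4  75.9 234.7] 0.10940932199330729 cam in tool [  74.6    0.9 -172. ]
0 [np.float64(166.84774068332783), np.float64(310.64051910037233)]
-13 [np.float64(161.75727025520513), np.float64(310.5998813980354)]
-25 [np.float64(156.97427438077256), np.float64(310.56169829386687)]
140 ...................########################++......
141 .....................#####################+........
142 ...................#.####################+.........
143 .....................#.###############++...........
144 .....................#.############++..............
145 ...................#.#...#########.................
146 ...................###...########+.................
147 ...................###...########+.................
148 ...................+##++#########+.................
149 ...................+###+#########+.................
150 ....................###+#########+.................
151 ....................#############+.................
152 ....................##++#########+.................
153 ....................#############+.................
154 ....................####+
[... 2160 characters left out ...]
#######.....................
180 .....................########+.....................
181 ........................++###+.....................
182 ...................................................
183 ...................................................
184 ...................................................
185 ...................................................
186 ...................................................
187 ...................................................
188 ...................................................
189 ...................................................
190 ...................................................
191 ...................................................
```

Request:
jog_arm --series '[[[0,0,0,7,0,0],[0,0,0,7,0,0],[0,0,0,7,0,0],[0,0,0,0,0,0],[0,0,0,0,0,0]]]'

```text
t: 10.85
tool_pos: [519.8, 72.2, 227.3]
orientation: [-2.734, -0.504, 0.1]
force: [0.5, -0.0, -0.4]
opening: 0.4
grip_force: 0.0
```

```bash
python3 m.py b
```

```text
10.85 [519.8  72.2 227.3] 0.3933525187536091 cam in tool [  74.6    0.8 -172.3]
0 [np.float64(171.1783241015737), np.float64(309.7557294671752)]
-13 [np.float64(167.8316345875089), np.float64(311.15463390544437)]
-25 [np.float64(164.67723402469468), np.float64(312.4731622388481)]
145 ..........................#########################
146 ..........................#########################
147 ..........................#########################
148 .........................+#########################
149 .........................+#########################
150 ..........................#########################
151 ..........................#########################
152 ..........................#########################
153 .........................+#########################
154 .........................###++###############+....+
155 .........................##+################+.+....
156 ........................+####################+.++++
157 ........................##+########################
158 ........................+##########################
159 ........................+######
[... 2155 characters left out ...]
#######+....................
182 ...........+##################+....................
183 ...........+##################+....................
184 ...........+##################.....................
185 .............################+.....................
186 ...............#.############+.....................
187 ..............###############......................
188 ............###############++......................
189 ..............#.###########........................
190 ............##############+........................
191 ...........###############.........................
192 ..........###############+.........................
193 .........################..........................
```

The TCP frame is rigid with the gripper, so I keep to its stated definition. At the horn I'll use the lower part of the 2–4 cm band, which also brings the visible tips closer. Tilting back and returning.

Request:
jog_arm --series '[[[0,0,0,-7,0,0],[0,0,0,-7,0,0],[0,0,0,-7,0,0],[0,0,0,0,0,0],[0,0,0,0,0,0]]]'

```text
t: 11.37
tool_pos: [518.5, 81.1, 230.4]
orientation: [-3.084, -0.598, -0.002]
force: [-0.0, 0.3, -0.5]
opening: 0.4
grip_force: 0.0
```

```bash
python3 - <<'E'
from h import *
np.set_printoptions(precision=3,suppress=True)
togo([520,74.5,104])
E
```

```text
t 11.3667 tcp [518.538  81.145 230.355] zax [ 0.001  0.    -1.   ] tool shift [ -1.269   6.711 126.354]
```

Request:
jog_arm --series '[[[0,0,0,0,0,0],[0,0,0,0,0,0],[0,0,0,0,0,0],[0,0,0,0,0,0],[0,0,0,0,0,0]]]'

```text
t: 11.78
tool_pos: [520.2, 74.1, 229.5]
orientation: [-3.088, -0.577, 0.001]
force: [0.9, -0.9, 1.2]
opening: 0.0
grip_force: 0.0
```

```bash
python3 - <<'E'
from h import *
np.set_printoptions(precision=3,suppress=True)
togo([520,74.5,104])
E
```

```text
t 11.7833 tcp [520.209  74.084 229.545] zax [-0.001  0.    -1.   ] tool shift [  0.01   -0.429 125.545]
```

Settled over the target, so down 125 mm and hold.

Request:
jog_arm --series '[[[0,0,20,0,0,0],[0,0,30,0,0,0],[0,0,25,0,0,0],[0,0,15,0,0,0],[0,0,0,0,0,0]]]'

```text
t: 12.2
tool_pos: [518.4, 74.2, 136.8]
orientation: [-3.088, -0.578, 0.008]
force: [-0.5, -0.6, -0.3]
opening: -0.1
grip_force: 0.0
```

Request:
jog_arm --series '[[[0,0,15,0,0,0],[0,0,12,0,0,0],[0,0,8,0,0,0],[0,0,0,0,0,0],[0,0,0,0,0,0]]]'

```text
t: 12.62
tool_pos: [520.2, 75.1, 105.1]
orientation: [3.088, 0.58, -0.0]
force: [-0.5, 0.8, 0.3]
opening: 0.1
grip_force: 0.0
```

Request:
jog_arm --series '[[[0,0,0,0,0,0],[0,0,0,0,0,0],[0,0,0,0,0,0],[0,0,0,0,0,0],[0,0,0,0,0,0]]]'

```text
t: 13.03
tool_pos: [520.2, 75.4, 105.1]
orientation: [3.087, 0.581, 0.001]
force: [0.3, -0.2, 0.2]
opening: -0.3
grip_force: 0.0
```

Request:
jog_arm --series '[[[0,0,0,0,0,0],[0,0,0,0,0,0],[0,0,0,0,0,0],[0,0,0,0,0,0],[0,0,0,0,0,0]]]'

```text
t: 13.45
tool_pos: [520.0, 75.4, 104.7]
orientation: [-3.087, -0.581, 0.0]
force: [0.2, 0.7, 0.3]
opening: -0.1
grip_force: 0.0
```

Request:
jog_arm --series '[[[0,0,0,0,0,0],[0,0,0,0,0,0],[0,0,0,0,0,0],[0,0,0,0,0,0],[0,0,0,0,0,0]]]'

```text
t: 13.87
tool_pos: [520.0, 75.4, 104.7]
orientation: [3.087, 0.581, -0.0]
force: [-0.2, 0.2, -0.1]
opening: -0.3
grip_force: 0.0
```

Request:
jog_arm --series '[[[0,0,0,0,0,0],[0,0,0,0,0,0],[0,0,0,0,0,0],[0,0,0,0,0,0],[0,0,0,0,0,0]]]'

```text
t: 14.28
tool_pos: [520.0, 75.4, 104.8]
orientation: [3.087, 0.581, -0.0]
force: [-0.4, 0.2, 1.2]
opening: -0.0
grip_force: 0.0
```

Request:
jog_arm --series '[[[0,0,0,0,0,0],[0,0,0,0,0,0],[0,0,0,0,0,0],[0,0,0,0,0,0],[0,0,0,0,0,0]]]'

```text
t: 14.7
tool_pos: [520.0, 75.4, 104.8]
orientation: [3.087, 0.581, -0.0]
force: [0.8, 1.3, -0.7]
opening: -0.1
grip_force: 0.0
```

Request:
jog_arm --series '[[[0,0,0,0,0,0],[0,0,0,0,0,0],[0,0,0,0,0,0],[0,0,0,0,0,0],[0,0,0,0,0,0]]]'

```text
t: 15.12
tool_pos: [520.0, 75.4, 104.8]
orientation: [3.087, 0.581, -0.0]
force: [0.3, -0.3, -1.6]
opening: -0.1
grip_force: 0.0
```

Held for more than 2 s at 25 mm above the horn tip. Handing in.

```bash
python3 -c "
from workcell import *
print(close_job())"
```

```text
the job is handed in; nothing more can be done
None
```

I pointed at the medium tin's lid (TCP about 30 mm above, 2.5 s), then at the steel anvil's horn tip (about 25 mm above, 2.5 s), and handed in still pointing there at 15 s with no contact felt; I made one earlier 1 s stop over the horn before lifting to check, and in the cameras the visible fingertips sat about 20–28 mm higher than the reported TCP, so if height is judged by those rather than the TCP, both points may have been above the 4 cm limit.

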